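# Clear the sorter tray and hold its mixing ball over the tin

## Robot

A 6-joint arm with a two-finger parallel gripper is mounted at the origin on the work surface. World frame = base frame: x ahead of the robot, y to its left, z up, the work surface at z = 0. Lengths are in m, angles in rad, forces in N, time in s.
With the tool pointing down it reaches from about 0.35 to 1 m from the base axis. Payload 7.1 kg.
Tool frame: the origin (TCP) lies midway between the tips of the shut fingers; the grasp point (between the pads) lies r.pinch_z behind it (r.pinch_z is the distance from the TCP to the grasp point, in m); z points along the fingers, y is the line along which they close (so a half turn about z gives the same grasp; the last joint's range is limited). The gripper opens to 85 mm and grips with 20 to 120 N. Pads are 22 mm wide; open, the fingers measure 114 mm over their backs; the gripper's body (76 mm by 85 mm) begins 54 mm behind the grasp point. The pads swing forward as they close: fully open they stand 13 mm farther back than shut.
Start: joints at [-1.176, 0.423, 1.63, -0, 1.089, -0.019], TCP at [0.251, -0.572, 0.231] pointing down, gripper open.
Joint ranges: [-3, 3], [-0.9, 2.11], [0.09, 2.58], [-1.31, 4.45], [0.11, 2.69], [-2.54, 2.54]. Speed limits (rad/s): [2.39, 2.39, 3.01, 3.14, 3.14, 3.14].

## Interface

Orientations are given as a rotation vector (axis times angle).
In Python, from rig import r gives the robot as it stands.
- The arm moves only by the tool carry_out, never from a script. Its argument "rows" is a list of rows, each an object of numbers: "x", "y", "z": the shift along the tool's x, y, z in mm; "rx", "ry", "rz": the turn, a rotation vector about the tool's x, y, z in degrees. A call has 1 to 8 rows; each row shifts and turns the commanded pose from where the row before left it, along the tool's axes as they then stand; what a row does not reach is not made up. A row lasts 1/8 s, in which the tool goes at most 62.5 mm and 10.7 degrees, less where a joint would pass 70% of its speed; a pose out of reach is approached as far as the arm can. A call is refused whole if a number of a shift passes 62.5 or a number of a turn 10.7, either way. A call with a gripper value outside its range is refused whole. "fingers" is the closure, from -1 (fully open) to 1 (shut), set as the call begins (left out, the last holds). The fingers move at their own pace and stop on an object; "newtons" is the grip in N (left out, the last holds). Time passes only in rows, so rows that do not move let the fingers close. It gives the time, the measured TCP pose, the force, the opening and the grip force at its end, in the units of the state.
- r.get_state(): the state, without advancing time (a new reading comes with each control period).
- r.get_image(name): name is "scene" or "side" or "wrist"; returns the picture (384x512x3 uint8, red, green, blue); there is no depth.
- r.camera_params(name): a dict with "camera_matrix" (3x3 intrinsics, pixels), "dist_coeffs" ([k1, k2, p1, p2, k3] as OpenCV has them; the pictures are not rectified), "extrinsics" (4x4, takes a point from world to camera coordinates); the wrist camera has in their place "mount" (4x4, takes a point from camera to tool coordinates, whose origin is the TCP and whose axes are the flange's). Camera axes: x right, y up, looking along -z (the intrinsics and any distortion apply to the point x, -y, -z); pixel columns grow to the right and rows downward; lengths in m; the calibration is good to about 2 mm. A picture is of the moment at which its call begins: read the wrist's pose just before it. camera_params takes no time and is no camera call.
- r.sign_off(): hands the job in; it is judged then, once.
The state is a dict: "t": time; "q": joint angles; "joint_velocities": joint speeds; "joint_efforts": joint torques, N m; "eef_pos": TCP position; "eef_rot": TCP orientation; "contact_force": force on the tool from outside, world axes, zero at the start; "torque": the same for the moment, N m; "opening": opening from 0.0 (shut) to 1.0 (fully open); "grasp_force": force on a finger pad.
Only numpy, scipy, OpenCV 4.12 (cv2) and the standard library are available. Lean on these libraries where they do the work, as an engineer would, in place of code of your own. Each camera call takes 0.05 s, during which the arm holds its last target. There are 200 camera calls.

## Task

Lift the wooden sorter tray by its post, level so that nothing falls off, and tip its open end over the square offcuts bin so that the three wooden offcuts slide off into it, while the steel ball stays in its pocket. Then carry the tray to the open paint tin and finish still holding it there, level and still, clear of the tin and a few centimetres above it (not more than 10), with the ball over the middle of the tin's mouth. Do not touch the offcuts or the ball with the gripper, and leave the tins and everything else on the table where they are.

Things in the scene. Friction and masses are not known exactly. Their poses are not given: they have to be found in the camera images.
- tray_grip (a point): the tray's grip: an upright square wooden post, 24 x 24 mm, sides along the tray's x and y, rising from the middle of the tray; its top is 70 mm above the tray's underside. This point is on the post's axis, 50 mm above the underside (20 mm below the top). Tray and load about balance here. Axes: x towards the tray's open chute end, z up.
- tray: loose plywood sorter tray, 0.24 kg, 90 mm wide (y), reaching 85 mm behind and 115 mm ahead of the post (x); floor 6 mm thick. Side walls, -x end wall and a cross wall under the post reach 20 mm above the underside; the +x end is open: the chute. Varnished: the offcuts slide at 12 to 22 degrees of tilt. Origin: underside, below the post; x to the chute end.
- tray_lip (a point): middle of the edge of the tray's open chute end, on the upper face of its floor (115 mm ahead of the post's axis along tray x, 6 mm above the tray's underside); same axes as the tray.
- tray_pocket (a point): where the ball's centre is when it lies in the tray's pocket (46 mm behind the post's axis along tray x, 20 mm above the tray's underside); same axes as the tray. The pocket is a round hole of 26 mm in a square block that stands 5.5 mm above the tray's floor; the ball rides over this rim if the tray is tilted more than about 50 degrees, or jerked.
- ball_center (a point): centre of the loose steel mixing ball, 28 mm in diameter, about 90 g, lying in the tray's pocket.
- offcut_a_mid (a point): centre of a loose wooden block 28 x 22 x 18 mm (high), about 25 g, lying in the tray's chute half.
- offcut_b_mid (a point): centre of a loose wooden block 24 x 24 x 22 mm (high), about 25 g, lying in the tray's chute half.
- offcut_c_mid (a point): centre of a loose piece of dowel standing on end, 26 mm in diameter, 18 mm high, about 25 g, in the tray's chute half near the open end.
- bin: offcuts bin: an open square wooden box fixed to the table, 180 x 180 mm outside, 60 mm high, walls 8 mm, inner floor 8 mm above the table, two thin wood strips lying in it. Origin: centre of its underside; x and y along its sides, z up.
- tin_open: the open, empty paint tin: steel, loose, 0.5 kg, 100 mm in diameter, 90 mm high, walls 3 mm, open mouth on top. Origin: centre of its underside, z up along its axis.
- tin_shut: closed paint tin, steel, 100 mm in diameter and 92 mm high, its flat lid on; same size as the open tin. Bystander. Origin: centre of its underside.
- tape: roll of tape lying flat, 90 mm across, 24 mm high. Bystander. Origin: centre of its underside.
- glue: glue bottle, standing, 52 mm in diameter, 130 mm high. Bystander. Origin: centre of its underside.
- brushes: metal jar 84 mm across, 85 mm high, with brushes standing up to 190 mm high. Bystander. Origin: centre of its underside.
- knife: spatula lying flat, 190 mm long, long axis x. Bystander.
- crayon: crayon lying on the table, 12 mm thick, about 80 mm long. Bystander.
- chalk: stub of chalk standing on end, 24 mm in diameter, 45 mm high. Bystander.
Mind the look-alikes: they are no part of the job. What is meant by the tray is not blue, and is the larger of those in its own colour.

How it is judged:
On the way, in this order (a step that is already met when the one before it is completed fails the run):
1. the tray is lifted at least 30 mm off the table, with the three offcuts still on it and the ball in its pocket (height (world z) of tray_grip above 0.08 m and contact force between the fingers and tray above 1 N and distance between ball_center and tray_pocket below 0.012 m and x of offcut_a_mid in the frame of tray_lip between -0.11 and 0 m and z of offcut_a_mid in the frame of tray_lip between 0 and 0.03 m and y of offcut_a_mid in the frame of tray_lip between -0.045 and 0.045 m and x of offcut_b_mid in the frame of tray_lip between -0.11 and 0 m and z of offcut_b_mid in the frame of tray_lip between 0 and 0.03 m and y of offcut_b_mid in the frame of tray_lip between -0.045 and 0.045 m and x of offcut_c_mid in the frame of tray_lip between -0.11 and 0 m and z of offcut_c_mid in the frame of tray_lip between 0 and 0.03 m and y of offcut_c_mid in the frame of tray_lip between -0.045 and 0.045 m), for 0.1 s.
2. the three offcuts are in the bin, while the gripper holds the tray and the ball is in its pocket (x of offcut_a_mid in the frame of bin between -0.085 and 0.085 m and y of offcut_a_mid in the frame of bin between -0.085 and 0.085 m and z of each of offcut_a_mid, offcut_b_mid, offcut_c_mid in the frame of bin below 0.055 m and x of offcut_b_mid in the frame of bin between -0.085 and 0.085 m and y of offcut_b_mid in the frame of bin between -0.085 and 0.085 m and x of offcut_c_mid in the frame of bin between -0.085 and 0.085 m and y of offcut_c_mid in the frame of bin between -0.085 and 0.085 m and distance between ball_center and tray_pocket below 0.012 m and contact force between the fingers and tray above 1 N and height (world z) of tray_grip above 0.08 m), for 0.2 s.
At the end, for the whole second after the job is handed in: The gripper holds the tray still (under 30 mm/s), level to 0.1 rad, underside 10 to 110 mm above the open tin's rim, touching neither tin; ball within 12 mm of its pocket point and within 30 mm sideways of the tin's axis; the three offcuts lie in the bin below its rim (x of offcut_a_mid in the frame of bin between -0.085 and 0.085 m and y of offcut_a_mid in the frame of bin between -0.085 and 0.085 m and z of each of offcut_a_mid, offcut_b_mid, offcut_c_mid in the frame of bin below 0.055 m and x of offcut_b_mid in the frame of bin between -0.085 and 0.085 m and y of offcut_b_mid in the frame of bin between -0.085 and 0.085 m and x of offcut_c_mid in the frame of bin between -0.085 and 0.085 m and y of offcut_c_mid in the frame of bin between -0.085 and 0.085 m and distance between ball_center and tray_pocket below 0.012 m and horizontal distance between ball_center and tin_open below 0.03 m and angle between tray_grip's own z axis and vertical below 0.1 rad and height (world z) of tray_grip between 0.15 and 0.25 m and linear speed of tray below 0.03 m/s and angular speed of tray below 0.15 rad/s and contact force between the fingers and tray above 1 N and contact force between tray and tin_open below 0.05 N and contact force between tray and tin_shut below 0.05 N); the arm keeps its last pose, push and grip.
It fails at once if the ball leaves its pocket (centre more than 15 mm from the pocket point) (distance between ball_center and tray_pocket above 0.015 m).
It fails at once if the gripper touches the ball or an offcut (contact force between the fingers and offcut_a above 0.5 N or contact force between the fingers and offcut_b above 0.5 N or contact force between the fingers and offcut_c above 0.5 N or contact force between the fingers and ball above 0.5 N).
It fails at once if a tin or another bystander is moved more than 30 mm (distance of any of tin_shut, tape, glue, brushes, knife, crayon, chalk, tin_open from where it was at the start of the episode above 0.03 m).
It also fails if it takes over 61 s, if anything falls off the work surface, if the arm or the gripper's body presses on something with over 40 N, if the wrist force passes 120 N, or if a joint passes its speed limit or range.

## Working session

There is one attempt and no reset: what is moved stays moved. The work goes in short steps, Python scripts to look and compute and a tool call to move; the robot and the scene stay as the last step left them, time stands still between calls to the robot, and variables do not carry over. Pictures are saved under pics/ and viewed, at most 10 in all, crops included, and the job is handed in when it is done.

Besides the shell and the picture viewer there is one more tool, called after "Emit:" as name(argument=value, ...), one argument or row to a line, values as JSON. carry_out: Moves the arm, as the interface text tells. Its arguments: {"type":"object","properties":{"rows":{"type":"array"},"fingers":{"type":"number"},"newtons":{"type":"number"}},"required":["rows"]}

```bash
mkdir -p pics; ls; python3 - <<'E'
from rig import r
import cv2, numpy as np
np.set_printoptions(precision=4,suppress=True)
for n in("scene","side"):
    cv2.imwrite(f"pics/{n}0.png",r.get_image(n)[:,:,::-1])
for n in("scene","side","wrist"):
    print(n,r.camera_params(n))
print(r.get_state(),r.pinch_z)
E
```

```text
pics
scene {'camera_matrix': array([[352.4956,   0.    , 251.2976],
       [  0.    , 352.4956, 196.6869],
       [  0.    ,   0.    ,   1.    ]]), 'dist_coeffs': array([0.0166, 0.    , 0.    , 0.    , 0.    ]), 'extrinsics': array([[ 0.2932,  0.956 ,  0.0121, -0.2504],
       [-0.8136,  0.2428,  0.5283,  0.3743],
       [ 0.5021, -0.1648,  0.8489, -1.2324],
       [ 0.    ,  0.    ,  0.    ,  1.    ]])}
side {'camera_matrix': array([[497.9954,   0.    , 257.5739],
       [  0.    , 497.9954, 192.8627],
       [  0.    ,   0.    ,   1.    ]]), 'dist_coeffs': array([-0.1874,  0.    ,  0.    ,  0.    ,  0.    ]), 'extrinsics': array([[ 0.8572, -0.5149, -0.0049, -0.4242],
       [ 0.3975,  0.6556,  0.642 , -0.333 ],
       [-0.3273, -0.5523,  0.7667, -1.3679],
       [ 0.    ,  0.    ,  0.    ,  1.    ]])}
wrist {'camera_matrix': array([[318.7337,   0.    , 253.7366],
       [  0.    , 318.7337, 194.679 ],
       [  0.    ,   0.    ,   1.    ]]), 'dist_coeffs': array([-0.0476,  0.    ,  0.    ,  0.    ,  0.    ]), 'mount': array([[ 0.0004,  0.9578,  0.2874,  0.0736],
       [ 1.    , -0.0002, -0.0007,  0.001 ],
       [-0.0006,  0.2874, -0.9578, -0.1424],
       [ 0.    ,  0.    ,  0.    ,  1.    ]])}
{'t': 0.1, 'q': array([-1.176 ,  0.4238,  1.6306, -0.    ,  1.0886, -0.019 ]), 'joint_velocities': array([ 0.0007, -0.0005, -0.0037,  0.0004,  0.0023, -0.0015]), 'joint_efforts': array([  0.0006, -55.8426, -28.2447,   0.    ,   0.003 ,   0.    ]), 'eef_pos': array([ 0.2511, -0.5718,  0.2306]), 'eef_rot': array([-3.0732, -0.6451,  0.0005]), 'contact_force': array([-0.0155, -0.2588,  0.0763]), 'torque': array([ 0.0641,  0.0008, -0.0827]), 'grasp_force': 0.0, 'opening': 1.0004957117322109} 0.0187
```

View pics/scene0.png

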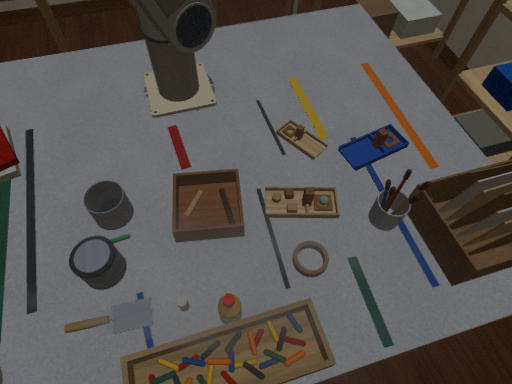

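View pics/side0.png

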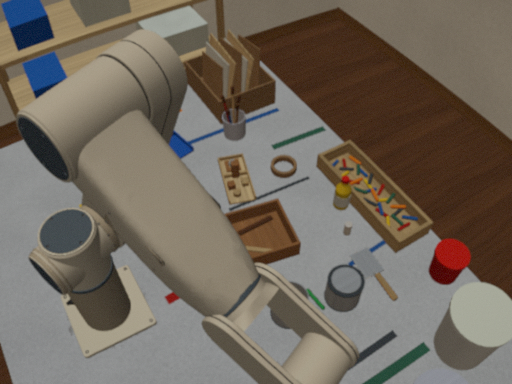

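The scene view shows the larger wooden tray at about (300,202), with the ball at (324,200) and the chute end to the left. The bin is at (208,205) and the tins are at (105,205) and (97,258). The blue tray and the small wooden tray are the look-alikes. Next I'll zoom in on the tray, bin and tins.

```bash
cat > h.py <<'E'
import cv2, numpy as np
from rig import r
from scipy.spatial.transform import Rotation as R
np.set_printoptions(precision=4,suppress=True)
def ray(n,px,Twc=None):
    p=r.camera_params(n)
    u=cv2.undistortPoints(np.array([[px]],float),p["camera_matrix"],p["dist_coeffs"])[0,0]
    d=np.array([u[0],-u[1],-1.])
    if Twc is None: Twc=np.linalg.inv(p["extrinsics"])
    return Twc[:3,3],Twc[:3,:3]@d
def wristT(s):
    T=np.eye(4);T[:3,:3]=R.from_rotvec(s["eef_rot"]).as_matrix();T[:3,3]=s["eef_pos"]
    return T@r.camera_params("wrist")["mount"]
def onz(n,px,z,T=None):
    o,d=ray(n,px,T); return o+d*(z-o[2])/d[2]
E
python3 - <<'E'
import cv2
a=cv2.imread("pics/scene0.png"); 
c=cv2.resize(a[165:295,60:350],None,fx=2.75,fy=2.75,interpolation=cv2.INTER_CUBIC)
cv2.imwrite("pics/c1.png",c)
E
```

```text
(no output)
```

View pics/c1.png

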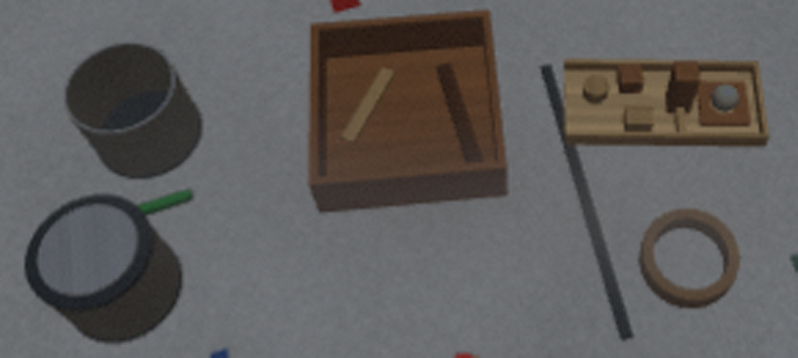

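In the crop, the open tin's rim is centred at about (121,87) and the shut tin has its lid at (92,250). The bin's top corners are (311,24), (489,12), (506,182) and (313,188). The tray's wall-top corners are (565,62), (758,62), (767,137) and (567,138), and its post top is at (686,68).

```bash
python3 - <<'E'
from h import *
def P(c,z): return onz("scene",(60+(c[0]+.5)/2.75-.5,165+(c[1]+.5)/2.75-.5),z)
for n,c,z in [("lipA",(565,61),.02),("lipB",(567,138),.02),("backA",(758,62),.02),("backB",(767,138),.02),("post",(686,68),.07),("ball",(725,97),.02),
 ("bin1",(311,24),.06),("bin2",(489,12),.06),("bin3",(506,182),.06),("bin4",(313,188),.06),("tin",(121,87),.09),("shut",(92,251),.092)]:
    print(n,P(c,z))
E
```

```text
lipA [0.4848 0.1539 0.02  ]
lipB [0.5713 0.1275 0.02  ]
backA [0.5428 0.3442 0.02  ]
backB [0.6275 0.3156 0.02  ]
post [0.5566 0.2507 0.07  ]
ball [0.5721 0.2948 0.02  ]
bin1 [ 0.3949 -0.0856  0.06  ]
bin2 [0.4311 0.0888 0.06  ]
bin3 [0.6191 0.0514 0.06  ]
bin4 [ 0.5749 -0.1166  0.06  ]
tin [ 0.4387 -0.2635  0.09  ]
shut [ 0.5965 -0.2988  0.092 ]
```

Emit:
carry_out(
  rows=[
    {"x":38,"y":-39},
    {"x":38,"y":-39},
    {"x":38,"y":-39},
    {"x":38,"y":-39},
    {"x":38,"y":-39},
    {"x":38,"y":-39},
    {"x":38,"y":-39},
    {"x":38,"y":-39},
  ],
  fingers=-1,
)

```text
validation failed for argument at $.ro...
```

Emit:
carry_out(
  rows=[
    {"x":38,"y":-39},
    {"x":38,"y":-39},
    {"x":38,"y":-39},
    {"x":38,"y":-39},
    {"x":38,"y":-39},
    {"x":38,"y":-39},
    {"x":38,"y":-39},
    {"x":38,"y":-39},
  ],
)

```text
validation failed for argument at $.ro...
```

Emit:
carry_out(
  rows=[
    {"rz":-10},
    {"rz":-10},
    {"rz":-10},
    {"rz":-10},
    {"rz":-9.5},
    {},
    {},
  ],
)

```text
validation failed for argument at $.ro...
```

```bash
python3 - <<'E'
from h import *
s=r.get_state(); cv2.imwrite("pics/w1.png",r.get_image("wrist")[:,:,::-1])
np.savez("w1.npz",T=wristT(s)); print(s["t"],s["eef_pos"],s["eef_rot"],s["q"])
M=R.from_rotvec(s["eef_rot"]).as_matrix();print(M, M.T@(np.array([.558,.25,.231])-s["eef_pos"]))
E
```

```text
0.1 [ 0.2511 -0.5718  0.2306] [-3.0732 -0.6451  0.0005] [-1.176   0.4238  1.6306 -0.      1.0886 -0.019 ]
[[ 0.9156  0.4021 -0.0006]
 [ 0.4021 -0.9156  0.0013]
 [-0.     -0.0014 -1.    ]] [ 0.6114 -0.629   0.0005]
```

View pics/w1.png

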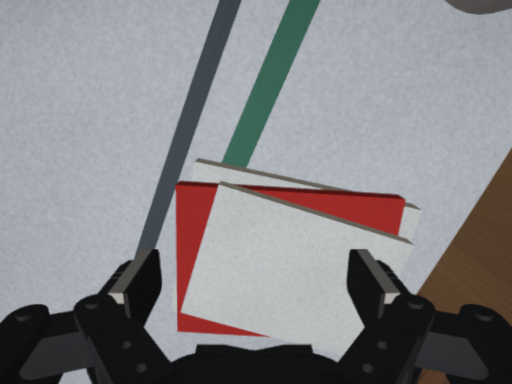

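The arm hasn't moved: the view still shows the papers under the start pose, with the fingers at about (140,280) and (370,280). The rows were refused, so I'll send all six numbers in each row.

Emit:
carry_out(
  rows=[
    {"x":38,"y":-39,"z":0,"rx":0,"ry":0,"rz":0},
    {"x":38,"y":-39,"z":0,"rx":0,"ry":0,"rz":0},
    {"x":38,"y":-39,"z":0,"rx":0,"ry":0,"rz":0},
    {"x":38,"y":-39,"z":0,"rx":0,"ry":0,"rz":0},
    {"x":38,"y":-39,"z":0,"rx":0,"ry":0,"rz":0},
    {"x":38,"y":-39,"z":0,"rx":0,"ry":0,"rz":0},
    {"x":38,"y":-39,"z":0,"rx":0,"ry":0,"rz":0},
    {"x":38,"y":-39,"z":0,"rx":0,"ry":0,"rz":0},
  ],
  fingers=-1,
)

```text
t: 1.15
eef_pos: [0.4045, -0.1627, 0.2314]
eef_rot: [3.075, 0.645, 0.0]
contact_force: [0.8, -0.4, 0.3]
opening: 0.998
grasp_force: 0.0
```

Emit:
carry_out(
  rows=[
    {"x":38,"y":-39,"z":0,"rx":0,"ry":0,"rz":0},
    {"x":38,"y":-39,"z":0,"rx":0,"ry":0,"rz":0},
    {"x":38,"y":-39,"z":0,"rx":0,"ry":0,"rz":0},
    {"x":38,"y":-39,"z":0,"rx":0,"ry":0,"rz":0},
    {"x":38,"y":-39,"z":0,"rx":0,"ry":0,"rz":0},
    {"x":38,"y":-39,"z":0,"rx":0,"ry":0,"rz":0},
    {"x":38,"y":-39,"z":0,"rx":0,"ry":0,"rz":0},
    {"x":38,"y":-39,"z":0,"rx":0,"ry":0,"rz":0},
  ],
)

```text
t: 2.15
eef_pos: [0.5574, 0.2454, 0.2311]
eef_rot: [3.074, 0.646, -0.0]
contact_force: [0.7, 0.0, 0.2]
opening: 1.002
grasp_force: 0.0
```

Emit:
carry_out(
  rows=[
    {"x":0,"y":0,"z":0,"rx":0,"ry":0,"rz":-10},
    {"x":0,"y":0,"z":0,"rx":0,"ry":0,"rz":-10},
    {"x":0,"y":0,"z":0,"rx":0,"ry":0,"rz":-10},
    {"x":0,"y":0,"z":0,"rx":0,"ry":0,"rz":-10},
    {"x":0,"y":0,"z":0,"rx":0,"ry":0,"rz":-9.5},
    {"x":0,"y":0,"z":0,"rx":0,"ry":0,"rz":0},
    {"x":0,"y":0,"z":0,"rx":0,"ry":0,"rz":0},
  ],
)

```text
t: 3.02
eef_pos: [0.557, 0.2435, 0.2312]
eef_rot: [-2.525, -1.869, 0.0]
contact_force: [0.3, -0.1, -0.4]
opening: 0.999
grasp_force: 0.0
```

```bash
python3 - <<'E'
from h import *
s=r.get_state(); cv2.imwrite("pics/w2.png",r.get_image("wrist")[:,:,::-1])
np.savez("w2.npz",T=wristT(s)); print(s["t"],s["eef_pos"],s["eef_rot"],s["q"])
M=R.from_rotvec(s["eef_rot"]).as_matrix();print(M, M.T@(np.array([.558,.25,.231])-s["eef_pos"]))
E
```

```text
3.025 [0.557  0.2435 0.2312] [-2.5249 -1.8692  0.0005] [0.3926 0.3985 1.669  0.     1.0744 0.6889]
[[ 0.2919  0.9564 -0.0003]
 [ 0.9564 -0.2919 -0.0001]
 [-0.0002 -0.0002 -1.    ]] [ 0.0065 -0.0009  0.0002]
```

View pics/w2.png

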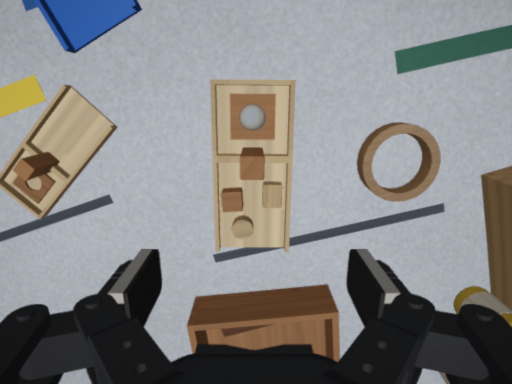

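The wrist view shows the tray's wall-top corners at (211,81), (295,81), (289,250) and (216,250). The ball is at (253,117), the post top is near (252,157), and the tray is nearly aligned with the tool.

```bash
python3 - <<'E'
from h import *
T=np.load("w2.npz")["T"]
c=[onz("wrist",p,.02,T) for p in [(211,81),(295,81),(289,250),(216,250)]]
b=onz("wrist",(253,117),.02,T)
print(*c,"ball",b)
back=(c[0]+c[1])/2; lip=(c[2]+c[3])/2; d=lip-back; L=np.linalg.norm(d); d/=L
print("len",L,"w",np.linalg.norm(c[0]-c[1]),np.linalg.norm(c[2]-c[3]),"yaw",np.degrees(np.arctan2(d[1],d[0])))
print("post from back",back+d*.085,"from lip",lip-d*.115,"from ball",b+d*.046)
a=cv2.imread("pics/w2.png")[140:190,225:280]
cv2.imwrite("pics/w2c.png",cv2.resize(a,None,fx=10,fy=10,interpolation=cv2.INTER_CUBIC))
for p in [(241,149),(264,149),(265,163),(241,163)]: print(p,onz("wrist",p,.07,T))
E
```

```text
[0.5416 0.3437 0.02  ] [0.6262 0.318  0.02  ] [0.5689 0.1308 0.02  ] [0.4833 0.1569 0.02  ] ball [0.573  0.2953 0.02  ]
len 0.19571352371713877 w 0.08843297317541617 0.08940298031987808 yaw -107.16604180825429
post from back [0.5588 0.2496 0.02  ] from lip [0.56   0.2537 0.02  ] from ball [0.5594 0.2513 0.02  ]
(241, 149) [0.5542 0.2725 0.07  ]
(264, 149) [0.5752 0.2661 0.07  ]
(265, 163) [0.5723 0.2529 0.07  ]
(241, 163) [0.5501 0.2596 0.07  ]
```

View pics/w2c.png

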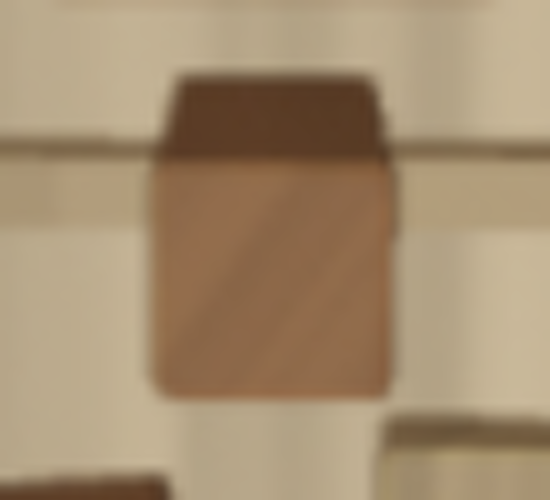

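In the crop, the post's top face spans (240,155.5) to (264,180), which puts the post at about (0.5595, 0.2515). The yaw is already aligned. I'll shift 8.4 mm in x, descend and grip.

Emit:
carry_out(
  rows=[
    {"x":8.4,"y":0,"z":20,"rx":0,"ry":0,"rz":0},
    {"x":0,"y":0,"z":40,"rx":0,"ry":0,"rz":0},
    {"x":0,"y":0,"z":40,"rx":0,"ry":0,"rz":0},
    {"x":0,"y":0,"z":40,"rx":0,"ry":0,"rz":0},
    {"x":0,"y":0,"z":30,"rx":0,"ry":0,"rz":0},
    {"x":0,"y":0,"z":18,"rx":0,"ry":0,"rz":0},
    {"x":0,"y":0,"z":8,"rx":0,"ry":0,"rz":0},
    {"x":0,"y":0,"z":0,"rx":0,"ry":0,"rz":0},
  ],
)

```text
t: 4.08
eef_pos: [0.5596, 0.2517, 0.0352]
eef_rot: [-2.522, -1.873, 0.0]
contact_force: [0.8, -0.2, 0.2]
opening: 1.004
grasp_force: 0.0
```

Emit:
carry_out(
  rows=[
    {"x":0,"y":0,"z":0,"rx":0,"ry":0,"rz":0},
    {"x":0,"y":0,"z":0,"rx":0,"ry":0,"rz":0},
    {"x":0,"y":0,"z":0,"rx":0,"ry":0,"rz":0},
    {"x":0,"y":0,"z":0,"rx":0,"ry":0,"rz":0},
    {"x":0,"y":0,"z":0,"rx":0,"ry":0,"rz":0},
    {"x":0,"y":0,"z":0,"rx":0,"ry":0,"rz":0},
    {"x":0,"y":0,"z":0,"rx":0,"ry":0,"rz":0},
    {"x":0,"y":0,"z":0,"rx":0,"ry":0,"rz":0},
  ],
  fingers=1,
  newtons=80,
)

```text
t: 5.08
eef_pos: [0.5599, 0.2518, 0.036]
eef_rot: [2.522, 1.873, 0.001]
contact_force: [0.3, -0.5, 5.8]
opening: 0.272
grasp_force: 79.5
```

Emit:
carry_out(
  rows=[
    {"x":0,"y":0,"z":-4,"rx":0,"ry":0,"rz":0},
    {"x":0,"y":0,"z":-12,"rx":0,"ry":0,"rz":0},
    {"x":0,"y":0,"z":-20,"rx":0,"ry":0,"rz":0},
    {"x":0,"y":0,"z":-28,"rx":0,"ry":0,"rz":0},
    {"x":0,"y":0,"z":-32,"rx":0,"ry":0,"rz":0},
    {"x":0,"y":0,"z":-26,"rx":0,"ry":0,"rz":0},
    {"x":0,"y":0,"z":-16,"rx":0,"ry":0,"rz":0},
    {"x":0,"y":0,"z":-6,"rx":0,"ry":0,"rz":0},
  ],
)

```text
t: 6.08
eef_pos: [0.5599, 0.2518, 0.1808]
eef_rot: [2.522, 1.873, 0.003]
contact_force: [-0.5, 0.1, -3.8]
opening: 0.267
grasp_force: 78.7
```

Emit:
carry_out(
  rows=[
    {"x":-3,"y":0.5,"z":0,"rx":0,"ry":0,"rz":0},
    {"x":-9,"y":1.5,"z":0,"rx":0,"ry":0,"rz":0},
    {"x":-15,"y":2.5,"z":0,"rx":0,"ry":0,"rz":0},
    {"x":-20,"y":3.5,"z":0,"rx":0,"ry":0,"rz":0},
    {"x":-22,"y":4,"z":0,"rx":0,"ry":0,"rz":0},
    {"x":-22,"y":4,"z":0,"rx":0,"ry":0,"rz":0},
    {"x":-20,"y":3.5,"z":0,"rx":0,"ry":0,"rz":0},
    {"x":-16,"y":2.5,"z":0,"rx":0,"ry":0,"rz":0},
  ],
)

```text
t: 7.08
eef_pos: [0.5438, 0.1221, 0.1795]
eef_rot: [2.523, 1.872, 0.0]
contact_force: [0.2, 0.3, -4.3]
opening: 0.27
grasp_force: 78.7
```

Emit:
carry_out(
  rows=[
    {"x":-11,"y":2,"z":0,"rx":0,"ry":0,"rz":0},
    {"x":-7,"y":1.5,"z":0,"rx":0,"ry":0,"rz":0},
    {"x":-4,"y":0.5,"z":0,"rx":0,"ry":0,"rz":0},
    {"x":0,"y":0,"z":0,"rx":0,"ry":0,"rz":0},
    {"x":0,"y":0,"z":0,"rx":0,"ry":0,"rz":0},
  ],
)

```text
t: 7.7
eef_pos: [0.5415, 0.1018, 0.1793]
eef_rot: [-2.522, -1.874, -0.0]
contact_force: [0.4, 0.0, -3.8]
opening: 0.269
grasp_force: 78.7
```

```bash
python3 - <<'E'
from h import *
s=r.get_state(); w=r.get_image("wrist"); sc=r.get_image("scene")
cv2.imwrite("pics/m3.png",cv2.resize(np.hstack([w,sc])[:,:,::-1],(800,300),interpolation=cv2.INTER_AREA)); print(s["t"],s["eef_pos"],s["q"],s["grasp_force"])
M=R.from_rotvec(s["eef_rot"]).as_matrix();print(M)
E
```

```text
7.7 [0.5415 0.1018 0.1793] [0.1642 0.3836 1.8346 0.0002 0.9233 0.4568] 78.69535088539124
[[ 0.2885  0.9575  0.0001]
 [ 0.9575 -0.2885  0.0001]
 [ 0.0002  0.0001 -1.    ]]
```

View pics/m3.png

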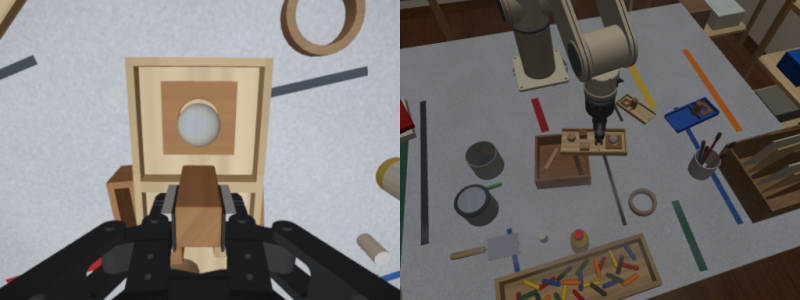

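The wrist half of the view shows the ball seated at (199,125) and the tray level in the grip. The scene half shows the chute end over the bin at about (562,155). Next I tilt it nose-down.

Emit:
carry_out(
  rows=[
    {"x":0,"y":0,"z":0,"rx":0,"ry":1,"rz":0},
    {"x":0,"y":0,"z":0,"rx":0,"ry":2,"rz":0},
    {"x":0,"y":0,"z":0,"rx":0,"ry":3,"rz":0},
    {"x":0,"y":0,"z":0,"rx":0,"ry":4,"rz":0},
    {"x":0,"y":0,"z":0,"rx":0,"ry":4,"rz":0},
    {"x":0,"y":0,"z":0,"rx":0,"ry":4,"rz":0},
    {"x":0,"y":0,"z":0,"rx":0,"ry":3,"rz":0},
    {"x":0,"y":0,"z":0,"rx":0,"ry":3,"rz":0},
  ],
)

```text
t: 8.8
eef_pos: [0.5415, 0.1012, 0.1795]
eef_rot: [-2.289, -1.7, -0.49]
contact_force: [0.1, 1.2, -4.2]
opening: 0.269
grasp_force: 78.8
```

Emit:
carry_out(
  rows=[
    {"x":0,"y":0,"z":0,"rx":0,"ry":3,"rz":0},
    {"x":0,"y":0,"z":0,"rx":0,"ry":2,"rz":0},
    {"x":0,"y":0,"z":0,"rx":0,"ry":1,"rz":0},
    {"x":0,"y":0,"z":0,"rx":0,"ry":0,"rz":0},
    {"x":0,"y":0,"z":0,"rx":0,"ry":0,"rz":0},
    {"x":0,"y":0,"z":0,"rx":0,"ry":0,"rz":0},
    {"x":0,"y":0,"z":0,"rx":0,"ry":0,"rz":0},
    {"x":0,"y":0,"z":0,"rx":0,"ry":0,"rz":0},
  ],
)

```text
t: 9.8
eef_pos: [0.5414, 0.1016, 0.1794]
eef_rot: [-2.222, -1.651, -0.596]
contact_force: [-0.5, -0.2, -1.7]
opening: 0.271
grasp_force: 78.9
```

```bash
python3 - <<'E'
from h import *
s=r.get_state(); w=r.get_image("wrist"); sc=r.get_image("scene"); si=r.get_image("side")
z=lambda a,y,x,h: cv2.resize(a[y:y+h,x:x+h*4//3],(400,300),interpolation=cv2.INTER_CUBIC)
cv2.imwrite("pics/m4.png",np.vstack([np.hstack([z(w,0,0,384),z(sc,140,150,120)]),np.hstack([z(si,140,170,150),z(sc,0,0,384)])])[:,:,::-1]); print(s["t"],s["eef_pos"],s["q"],s["grasp_force"],s["contact_force"],s["opening"])
M=R.from_rotvec(s["eef_rot"]).as_matrix();print(M)
E
```

```text
9.8 [0.5414 0.1016 0.1794] [-0.109   0.3792  1.9693  0.7267  0.8327 -0.3276] 78.86672616004944 [-0.5455 -0.1611 -1.7222] 0.27102878881203823
[[ 0.25    0.9574  0.1444]
 [ 0.8292 -0.2887  0.4786]
 [ 0.5     0.0001 -0.866 ]]
```

View pics/m4.png

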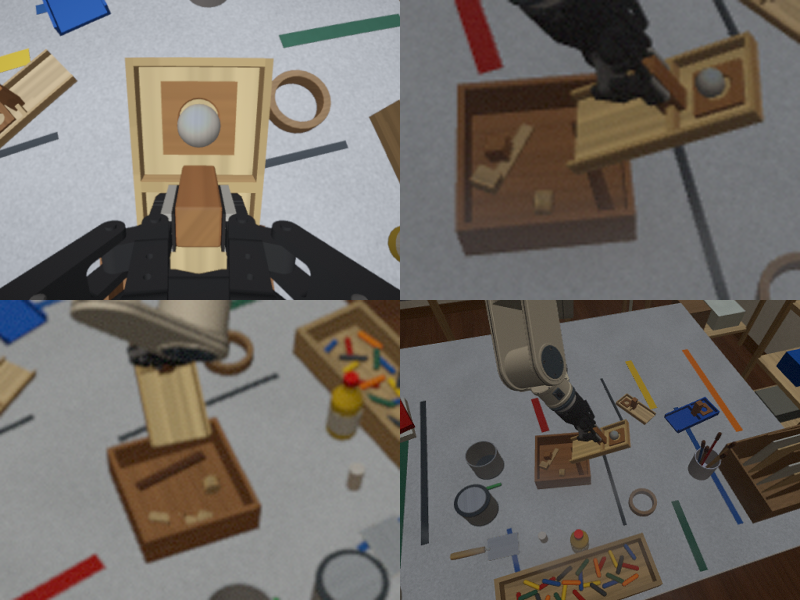

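All three offcuts are in the bin, in the top-right panel at (497,150), (487,180) and (543,200). The chute is empty and the ball is still seated. I'll level the tray and carry it to the tin.

Emit:
carry_out(
  rows=[
    {"x":0,"y":0,"z":0,"rx":0,"ry":-1,"rz":0},
    {"x":0,"y":0,"z":0,"rx":0,"ry":-2,"rz":0},
    {"x":0,"y":0,"z":0,"rx":0,"ry":-3,"rz":0},
    {"x":0,"y":0,"z":0,"rx":0,"ry":-4,"rz":0},
    {"x":0,"y":0,"z":0,"rx":0,"ry":-4,"rz":0},
    {"x":0,"y":0,"z":0,"rx":0,"ry":-4,"rz":0},
    {"x":0,"y":0,"z":0,"rx":0,"ry":-4,"rz":0},
    {"x":0,"y":0,"z":0,"rx":0,"ry":-3,"rz":0},
  ],
)

```text
t: 10.95
eef_pos: [0.5415, 0.1018, 0.1796]
eef_rot: [-2.48, -1.842, -0.106]
contact_force: [-0.0, 0.5, -2.7]
opening: 0.27
grasp_force: 78.8
```

Emit:
carry_out(
  rows=[
    {"x":0,"y":0,"z":0,"rx":0,"ry":-3,"rz":0},
    {"x":0,"y":0,"z":0,"rx":0,"ry":-1,"rz":0},
    {"x":0,"y":0,"z":0,"rx":0,"ry":-1,"rz":0},
    {"x":0,"y":0,"z":0,"rx":0,"ry":0,"rz":0},
    {"x":0,"y":0,"z":0,"rx":0,"ry":0,"rz":0},
  ],
)

```text
t: 11.58
eef_pos: [0.5413, 0.1013, 0.1793]
eef_rot: [-2.522, -1.873, -0.0]
contact_force: [0.2, 0.4, -2.5]
opening: 0.271
grasp_force: 78.8
```

Emit:
carry_out(
  rows=[
    {"x":-4,"y":0.4,"z":0,"rx":0,"ry":0,"rz":0},
    {"x":-12,"y":0.4,"z":0,"rx":0,"ry":0,"rz":0},
    {"x":-20,"y":0.4,"z":0,"rx":0,"ry":0,"rz":0},
    {"x":-28,"y":0.4,"z":0,"rx":0,"ry":0,"rz":0},
    {"x":-34,"y":0.4,"z":0,"rx":0,"ry":0,"rz":0},
    {"x":-36,"y":0.4,"z":0,"rx":0,"ry":0,"rz":0},
    {"x":-36,"y":0.4,"z":0,"rx":0,"ry":0,"rz":0},
    {"x":-36,"y":0.4,"z":0,"rx":0,"ry":0,"rz":0},
  ],
)

```text
t: 12.58
eef_pos: [0.4838, -0.0988, 0.1794]
eef_rot: [2.522, 1.872, -0.0]
contact_force: [1.1, -0.4, -2.8]
opening: 0.268
grasp_force: 78.8
```

Emit:
carry_out(
  rows=[
    {"x":-36,"y":0.4,"z":0,"rx":0,"ry":0,"rz":0},
    {"x":-36,"y":0.4,"z":0,"rx":0,"ry":0,"rz":0},
    {"x":-36,"y":0.4,"z":0,"rx":0,"ry":0,"rz":0},
    {"x":-32,"y":0.4,"z":0,"rx":0,"ry":0,"rz":0},
    {"x":-26,"y":0.4,"z":0,"rx":0,"ry":0,"rz":0},
    {"x":-20,"y":0.4,"z":0,"rx":0,"ry":0,"rz":0},
    {"x":-13,"y":0.4,"z":0,"rx":0,"ry":0,"rz":0},
    {"x":-8,"y":0.4,"z":0,"rx":0,"ry":0,"rz":0},
  ],
)

```text
t: 13.58
eef_pos: [0.4279, -0.2963, 0.1793]
eef_rot: [-2.522, -1.873, -0.0]
contact_force: [-0.1, -0.0, -3.8]
opening: 0.268
grasp_force: 78.8
```

Emit:
carry_out(
  rows=[
    {"x":-5,"y":0.4,"z":0,"rx":0,"ry":0,"rz":0},
    {"x":-4,"y":0,"z":0,"rx":0,"ry":0,"rz":0},
    {"x":-3,"y":0,"z":0,"rx":0,"ry":0,"rz":0},
    {"x":0,"y":0,"z":0,"rx":0,"ry":0,"rz":0},
    {"x":0,"y":0,"z":0,"rx":0,"ry":0,"rz":0},
    {"x":0,"y":0,"z":0,"rx":0,"ry":0,"rz":0},
  ],
)

```text
t: 14.32
eef_pos: [0.4252, -0.3072, 0.1793]
eef_rot: [-2.522, -1.874, 0.0]
contact_force: [0.5, -0.2, -2.9]
opening: 0.272
grasp_force: 78.8
```

```bash
python3 - <<'E'
from h import *
s=r.get_state(); w=r.get_image("wrist"); sc=r.get_image("scene"); si=r.get_image("side")
np.savez("w5.npz",T=wristT(s))
z=lambda a,y,x,h: cv2.resize(a[y:y+h,x:x+h*4//3],(400,300),interpolation=cv2.INTER_CUBIC)
cv2.imwrite("pics/m5.png",np.vstack([np.hstack([z(w,0,0,384),z(sc,140,30,150)]),np.hstack([z(si,150,190,200),z(sc,140,150,120)])])[:,:,::-1]); print(s["t"],s["eef_pos"],s["q"],s["grasp_force"],s["contact_force"],s["opening"])
M=R.from_rotvec(s["eef_rot"]).as_matrix();print(M)
p=r.camera_params("side")
T=np.linalg.inv(p["extrinsics"])
E
```

```text
14.325 [ 0.4252 -0.3072  0.1793] [-0.6484  0.3479  1.8915 -0.      0.9021 -0.3556] 78.8179886341095 [ 0.4957 -0.1602 -2.9271] 0.2721326410073457
[[ 0.2887  0.9574 -0.    ]
 [ 0.9574 -0.2887  0.    ]
 [ 0.     -0.     -1.    ]]
```

View pics/m5.png

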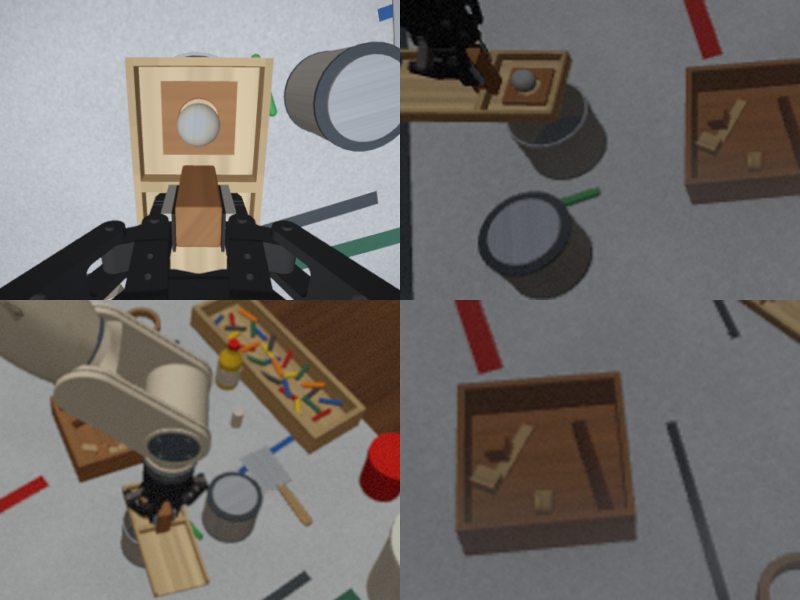

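The ball sits over the tin, whose rim just shows behind the tray at (195,53) in the wrist panel. All three offcuts lie in the bin. I'll cross-check the tin's axis from that rim arc, then hand in if it agrees.

```bash
python3 - <<'E'
from h import *
T=np.load("w5.npz")["T"]
p=onz("wrist",(250,67),.09,T); x=np.array([.2887,.9574,0]); c=p-.05*x
b=np.array([.4252,-.3072,0])+.046*x
print("tin",c,"ball",b,(c-b)[:2])
E
```

```text
tin [ 0.4364 -0.2647  0.09  ] ball [ 0.4385 -0.2632  0.    ] [-0.0021 -0.0015]
```

The two estimates agree to within 3 mm, so I'll hand in.

```bash
python3 -c "
from rig import r
print(r.sign_off())"
```

```text
the job is handed in; nothing more can be done
None
```

The job is handed in: in the last camera check the three offcuts lay in the bin, and the arm held the tray level and still about 5 cm above the open tin, with the ball in its pocket and about 3 mm from the tin's axis; no verdict came back.

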